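# Heft three enamel canisters and hold up the heaviest

### The arm

A 6-joint arm with a two-finger parallel gripper is mounted at the origin on the work surface. World frame = base frame: x ahead of the robot, y to its left, z up, the work surface at z = 0. Lengths are in m, angles in degrees, forces in N, time in s.
With the tool pointing down it reaches from about 0.3 to 0.85 m from the base axis. Payload 5.4 kg.
Tool frame: the origin (TCP) lies midway between the tips of the shut fingers; the grasp point (between the pads) lies env.grip_point_offset behind it (env.grip_point_offset is the distance from the TCP to the grasp point, in m); z points along the fingers, y is the line along which they close (so a half turn about z gives the same grasp; the last joint's range is limited). The gripper opens to 85 mm and grips with 20 to 120 N. Pads are 22 mm wide; open, the fingers measure 114 mm over their backs; the gripper's body (76 mm by 85 mm) begins 54 mm behind the grasp point. The pads swing forward as they close: fully open they stand 13 mm farther back than shut.
Start: joints at [-80.334, 9.076, 91.501, -0, 79.423, -12.038], TCP at [0.213, -0.534, 0.231] pointing down, gripper open.
Joint ranges: [-166.64, 166.64], [-54.1, 131.32], [10.49, 154.53], [-73.88, 253.88], [9.74, 151.15], [-171.62, 171.62]. Speed limits (degrees/s): [147.25, 147.25, 180, 180, 180, 180].

### API

Orientations are given as a 3x3 rotation matrix whose columns are the frame's x, y, z axes.
In Python, from plant import env gives the robot as it stands. The module is installed in compiled form; this text tells all that it offers. Calls block until the motion is done:
- env.goto(position, orientation): joint-space move of the TCP to a pose.
- env.movel(position, frame=None, velocity=0.15, contact_N=None): straight line of the TCP; frame=None keeps the orientation; velocity is the mean speed in m/s. With contact_N (N) it stops when the force on the tool has changed by that much, and returns True; else False.
- env.move_j(angles): joint-space move.
- env.gripper_open() and env.clamp(): open the fingers fully, or close them until they stop; the grip force is fixed at half the most.
- env.hold(seconds).
- env.solve_ik(position, orientation): joint angles nearest the present ones, or None.
- env.get_obs(): the state.
- env.get_image(name): name is "scene" or "top" or "wrist"; returns a dict with "image" (400x640x3 uint8, red, green, blue), "mtx" (3x3 intrinsics, pixels), "eye" and "orientation" of the camera in the world. Camera axes: x right, y up, looking along -z (the intrinsics and any distortion apply to the point x, -y, -z); pixel columns grow to the right and rows downward; lengths in m; the calibration is good to about 2 mm. A picture is of the moment at which its call begins. There is no depth.
A pose or a line that the arm cannot do raises env.IKError and nothing moves.
- env.close_job(): hands the job in; it is judged then, once.
The state is a dict: "t": time; "q": joint angles; "joint_vel": joint speeds; "effort": joint torques, N m; "position": TCP position; "ee_rot": TCP orientation; "ft_force": force on the tool from outside, world axes, zero at the start; "ft_torque": the same for the moment, N m; "width": finger opening in m; "gripper_force": force on a finger pad.
Only numpy, scipy, OpenCV 4.12 (cv2) and the standard library are available. Lean on these libraries where they do the work, as an engineer would, in place of code of your own. Each camera call takes 0.05 s, during which the arm holds its last target. There are 200 camera calls.

### The job

One of the three look-alike turquoise canisters on the green rounds still has its owner's coins packed inside, so it is the heaviest. Going from the robot's left to its right, lift each one clear of the table by about 10 cm for a moment to feel its weight, standing each back upright on its own round and letting go before you touch the next (do not drop it). After hefting the third, finish holding the heaviest one up, upright and still, in the gripper about 20 cm above the rounds, with the other two standing on their own rounds and the rest of the table left alone.

Things in the scene. Friction and masses are not known exactly. Their poses are not given: they have to be found in the camera images.
- canister_a: one of three look-alike closed canisters: rigid upright turquoise cylinder with gold bands, 54 mm in diameter, straight to 80 mm, 88 mm high over its domed lid. Origin: centre of its underside. Starts on the middle of one of the rounds; the letter tells neither which round nor the weight. The heaviest weighs 420 to 530 g, the other two 110 to 300 g.
- canister_b: one of three look-alike closed canisters: rigid upright turquoise cylinder with gold bands, 54 mm in diameter, straight to 80 mm, 88 mm high over its domed lid. Origin: centre of its underside. Starts on the middle of one of the rounds; the letter tells neither which round nor the weight. The heaviest weighs 420 to 530 g, the other two 110 to 300 g.
- canister_c: one of three look-alike closed canisters: rigid upright turquoise cylinder with gold bands, 54 mm in diameter, straight to 80 mm, 88 mm high over its domed lid. Origin: centre of its underside. Starts on the middle of one of the rounds; the letter tells neither which round nor the weight. The heaviest weighs 420 to 530 g, the other two 110 to 300 g.
- round_left: fixed flat dark-green round on which a canister stands, 96 mm across the green (100 mm over its dark rim), 4 mm high. Origin: centre of its underside, on the table. It is the leftmost of the three as the robot sees them (largest y); neighbouring rounds are at least 125 mm apart in y
- round_middle: fixed flat dark-green round on which a canister stands, 96 mm across the green (100 mm over its dark rim), 4 mm high. Origin: centre of its underside, on the table. It is the middle one of the three as the robot sees them (y about 0); neighbouring rounds are at least 125 mm apart in y
- round_right: fixed flat dark-green round on which a canister stands, 96 mm across the green (100 mm over its dark rim), 4 mm high. Origin: centre of its underside, on the table. It is the rightmost of the three as the robot sees them (smallest y); neighbouring rounds are at least 125 mm apart in y
- salt_cellar: cobalt-blue glazed open salt cellar, 76 mm across, 36 mm high. Loose bystander, to be left alone. Origin: centre of its underside
- cream_jug: pink lustre cream jug with a gold band, 76 mm across the body, handle to its +y reaching 60 mm from the centre, spout to -y, 100 mm high. Loose bystander, to be left alone. Origin: centre of its underside
- pill_box: small flat turquoise enamel pill box, 46 mm across, 27 mm high; not one of the canisters. Loose bystander, to be left alone. Origin: centre of its underside
- doll_head: porcelain doll head with brown hair and painted blue eyes (face along its +x), 84 mm across the shoulders, 117 mm high. Loose bystander, to be left alone. Origin: centre of its underside
- saucer: white porcelain saucer, 116 mm across, 16 mm high. Loose bystander, to be left alone. Origin: centre of its underside
- loupe: black eye loupe with a brass ring, 38 mm across, 30 mm high. Loose bystander, to be left alone. Origin: centre of its underside

How it is judged (in metres and radians):
On the way, in this order (a step that is already met when the one before it is completed fails the run):
1. the canister from the left round is held in the air, its underside more than 50 mm above the table, while the other two stand on their rounds (((height (world z) of canister_a above 0.05 m and contact force between the fingers and canister_a above 0.5 N) or (height (world z) of canister_b above 0.05 m and contact force between the fingers and canister_b above 0.5 N) or (height (world z) of canister_c above 0.05 m and contact force between the fingers and canister_c above 0.5 N)) and ((horizontal distance between canister_a and round_middle below 0.03 m and height (world z) of canister_a below 0.008 m and angle between canister_a's own z axis and vertical below 0.1 rad) or (horizontal distance between canister_b and round_middle below 0.03 m and height (world z) of canister_b below 0.008 m and angle between canister_b's own z axis and vertical below 0.1 rad) or (horizontal distance between canister_c and round_middle below 0.03 m and height (world z) of canister_c below 0.008 m and angle between canister_c's own z axis and vertical below 0.1 rad)) and ((horizontal distance between canister_a and round_right below 0.03 m and height (world z) of canister_a below 0.008 m and angle between canister_a's own z axis and vertical below 0.1 rad) or (horizontal distance between canister_b and round_right below 0.03 m and height (world z) of canister_b below 0.008 m and angle between canister_b's own z axis and vertical below 0.1 rad) or (horizontal distance between canister_c and round_right below 0.03 m and height (world z) of canister_c below 0.008 m and angle between canister_c's own z axis and vertical below 0.1 rad))), for 0.3 s.
2. the left canister stands on its round again (centre within 30 mm of the round's) and is let go (((horizontal distance between canister_a and round_left below 0.03 m and height (world z) of canister_a below 0.008 m and angle between canister_a's own z axis and vertical below 0.1 rad) or (horizontal distance between canister_b and round_left below 0.03 m and height (world z) of canister_b below 0.008 m and angle between canister_b's own z axis and vertical below 0.1 rad) or (horizontal distance between canister_c and round_left below 0.03 m and height (world z) of canister_c below 0.008 m and angle between canister_c's own z axis and vertical below 0.1 rad)) and ((horizontal distance between canister_a and round_middle below 0.03 m and height (world z) of canister_a below 0.008 m and angle between canister_a's own z axis and vertical below 0.1 rad) or (horizontal distance between canister_b and round_middle below 0.03 m and height (world z) of canister_b below 0.008 m and angle between canister_b's own z axis and vertical below 0.1 rad) or (horizontal distance between canister_c and round_middle below 0.03 m and height (world z) of canister_c below 0.008 m and angle between canister_c's own z axis and vertical below 0.1 rad)) and ((horizontal distance between canister_a and round_right below 0.03 m and height (world z) of canister_a below 0.008 m and angle between canister_a's own z axis and vertical below 0.1 rad) or (horizontal distance between canister_b and round_right below 0.03 m and height (world z) of canister_b below 0.008 m and angle between canister_b's own z axis and vertical below 0.1 rad) or (horizontal distance between canister_c and round_right below 0.03 m and height (world z) of canister_c below 0.008 m and angle between canister_c's own z axis and vertical below 0.1 rad)) and contact force between the fingers and canister_a below 0.05 N and contact force between the fingers and canister_b below 0.05 N and contact force between the fingers and canister_c below 0.05 N), for 0.2 s.
3. the canister from the middle round is held in the air, its underside more than 50 mm above the table, while the other two stand on their rounds (((height (world z) of canister_a above 0.05 m and contact force between the fingers and canister_a above 0.5 N) or (height (world z) of canister_b above 0.05 m and contact force between the fingers and canister_b above 0.5 N) or (height (world z) of canister_c above 0.05 m and contact force between the fingers and canister_c above 0.5 N)) and ((horizontal distance between canister_a and round_left below 0.03 m and height (world z) of canister_a below 0.008 m and angle between canister_a's own z axis and vertical below 0.1 rad) or (horizontal distance between canister_b and round_left below 0.03 m and height (world z) of canister_b below 0.008 m and angle between canister_b's own z axis and vertical below 0.1 rad) or (horizontal distance between canister_c and round_left below 0.03 m and height (world z) of canister_c below 0.008 m and angle between canister_c's own z axis and vertical below 0.1 rad)) and ((horizontal distance between canister_a and round_right below 0.03 m and height (world z) of canister_a below 0.008 m and angle between canister_a's own z axis and vertical below 0.1 rad) or (horizontal distance between canister_b and round_right below 0.03 m and height (world z) of canister_b below 0.008 m and angle between canister_b's own z axis and vertical below 0.1 rad) or (horizontal distance between canister_c and round_right below 0.03 m and height (world z) of canister_c below 0.008 m and angle between canister_c's own z axis and vertical below 0.1 rad))), for 0.3 s.
4. the middle canister stands on its round again (centre within 30 mm of the round's) and is let go (all of step 2), for 0.2 s.
5. the canister from the right round is held in the air, its underside more than 50 mm above the table, while the other two stand on their rounds (((height (world z) of canister_a above 0.05 m and contact force between the fingers and canister_a above 0.5 N) or (height (world z) of canister_b above 0.05 m and contact force between the fingers and canister_b above 0.5 N) or (height (world z) of canister_c above 0.05 m and contact force between the fingers and canister_c above 0.5 N)) and ((horizontal distance between canister_a and round_left below 0.03 m and height (world z) of canister_a below 0.008 m and angle between canister_a's own z axis and vertical below 0.1 rad) or (horizontal distance between canister_b and round_left below 0.03 m and height (world z) of canister_b below 0.008 m and angle between canister_b's own z axis and vertical below 0.1 rad) or (horizontal distance between canister_c and round_left below 0.03 m and height (world z) of canister_c below 0.008 m and angle between canister_c's own z axis and vertical below 0.1 rad)) and ((horizontal distance between canister_a and round_middle below 0.03 m and height (world z) of canister_a below 0.008 m and angle between canister_a's own z axis and vertical below 0.1 rad) or (horizontal distance between canister_b and round_middle below 0.03 m and height (world z) of canister_b below 0.008 m and angle between canister_b's own z axis and vertical below 0.1 rad) or (horizontal distance between canister_c and round_middle below 0.03 m and height (world z) of canister_c below 0.008 m and angle between canister_c's own z axis and vertical below 0.1 rad))), for 0.3 s.
At the end, for the whole second after the job is handed in: The heaviest canister is gripped and held still and upright (0.3 rad), its underside over 120 mm above the table's middle part, clear of all else; the other two (each under 3.5 N on its round) stand upright within 30 mm of their starts, untouched; the other pieces are within 30 mm of theirs (((height (world z) of canister_a above 0.12 m and angle between canister_a's own z axis and vertical below 0.3 rad and linear speed of canister_a below 0.03 m/s and contact force between the fingers and canister_a above 1 N and distance between canister_a and the grasp point below 0.1 m and world x of canister_a below 0.75 m and world y of canister_a between -0.42 and 0.42 m and distance of each of canister_b, canister_c from where it was at the start of the episode below 0.03 m and height (world z) of each of canister_b, canister_c below 0.008 m and angle between each of canister_b, canister_c's own z axis and vertical below 0.1 rad and contact force between the fingers and canister_b below 0.05 N and contact force between the fingers and canister_c below 0.05 N) or (height (world z) of canister_b above 0.12 m and angle between canister_b's own z axis and vertical below 0.3 rad and linear speed of canister_b below 0.03 m/s and contact force between the fingers and canister_b above 1 N and distance between canister_b and the grasp point below 0.1 m and world x of canister_b below 0.75 m and world y of canister_b between -0.42 and 0.42 m and distance of each of canister_a, canister_c from where it was at the start of the episode below 0.03 m and height (world z) of each of canister_a, canister_c below 0.008 m and angle between each of canister_a, canister_c's own z axis and vertical below 0.1 rad and contact force between the fingers and canister_a below 0.05 N and contact force between the fingers and canister_c below 0.05 N) or (height (world z) of canister_c above 0.12 m and angle between canister_c's own z axis and vertical below 0.3 rad and linear speed of canister_c below 0.03 m/s and contact force between the fingers and canister_c above 1 N and distance between canister_c and the grasp point below 0.1 m and world x of canister_c below 0.75 m and world y of canister_c between -0.42 and 0.42 m and distance of each of canister_a, canister_b from where it was at the start of the episode below 0.03 m and height (world z) of each of canister_a, canister_b below 0.008 m and angle between each of canister_a, canister_b's own z axis and vertical below 0.1 rad and contact force between the fingers and canister_a below 0.05 N and contact force between the fingers and canister_b below 0.05 N)) and contact force between each of round_left, round_middle, round_right and anything else below 3.5 N and distance of each of salt_cellar, cream_jug, pill_box, doll_head, saucer, loupe from where it was at the start of the episode below 0.03 m); the arm keeps its last pose, push and grip.
It fails at once if a canister is tipped more than about 30 degrees (angle between any of canister_a, canister_b, canister_c's own z axis and vertical above 0.55 rad).
It fails at once if a canister is dropped (falls faster than 0.45 m/s out of the fingers) ((linear speed of canister_a above 0.45 m/s and contact force between the fingers and canister_a below 0.01 N) or (linear speed of canister_b above 0.45 m/s and contact force between the fingers and canister_b below 0.01 N) or (linear speed of canister_c above 0.45 m/s and contact force between the fingers and canister_c below 0.01 N)).
It fails at once if a bystander is moved more than 30 mm (distance of any of salt_cellar, cream_jug, pill_box, doll_head, saucer, loupe from where it was at the start of the episode above 0.03 m).
It also fails if it takes over 70 s, if anything falls off the work surface, if the arm or the gripper's body presses on something with over 40 N, if the wrist force passes 120 N, or if a joint passes its speed limit or range.

## Working session

There is one attempt and no reset: what is moved stays moved. The work goes in short steps, each a Python script; the robot and the scene stay as the last script left them, time stands still between calls to the robot, and variables do not carry over. Pictures are saved under pics/ and viewed, at most 10 in all, crops included, and the job is handed in when it is done.

```bash
mkdir -p pics; python3 - <<'E'
from plant import env
import cv2,numpy as np
for n in("top","scene"):
    d=env.get_image(n); cv2.imwrite(f"pics/{n}0.png",d["image"][:,:,::-1]); np.savez(f"{n}0.npz",**d)
    print(n,d["mtx"].tolist(),d["eye"],d["orientation"].tolist(),d.keys())
o=env.get_obs();print(o,env.grip_point_offset)
E
```

```text
top [[370.2287831823284, 0.0, 324.2116228961385], [0.0, 370.2287831823284, 194.06627995996726], [0.0, 0.0, 1.0]] [ 0.46487913 -0.00757734  1.04253316] [[0.014947703852083133, 0.9931647585797975, -0.11575978777054836], [-0.9997109354572554, 0.01702493360433646, 0.016976370723650543], [0.018831135832161203, 0.115472567958368, 0.9931321535286078]] dict_keys(['image', 'mtx', 'eye', 'orientation'])
scene [[489.48982250757064, 0.0, 321.5740399410579], [0.0, 489.48982250757064, 200.64116405343734], [0.0, 0.0, 1.0]] [ 1.18008365 -0.38031803  1.01762553] [[0.5236682302822045, -0.6942610147408259, 0.49373396480710396], [0.8519215438883584, 0.42752096457726746, -0.3024161171396105], [-0.0011259005195652701, 0.5789883144399041, 0.8153350624682215]] dict_keys(['image', 'mtx', 'eye', 'orientation'])
{'t': 0.1, 'q': array([-8.03346821e+01,  9.10874549e+00,  9.15655694e+01,  1.75782772e-03,
        7.94229489e+01, -1.20378547e+01]), 'joint_vel': array([-0.07282182, -0.14559708, -0.19292263, -0.04121655,  0.02208018,
        0.00092705]), 'effort': array([ 2.76154378e-05, -3.96991003e+01, -3.32337034e+01, -2.74348940e-04,
        4.23481644e-03, -1.88996637e-06]), 'position': array([ 0.21253007, -0.53369836,  0.2304129 ]), 'ee_rot': array([[ 9.29114237e-01,  3.69792739e-01, -2.55279435e-04],
       [ 3.69792628e-01, -9.29112800e-01,  1.67853894e-03],
       [ 3.83528122e-04, -1.65395488e-03, -9.99998559e-01]]), 'ft_force': array([-0.40227617,  0.69938595,  0.37940275]), 'ft_torque': array([-0.02829585, -0.00426588,  0.02805192]), 'gripper_force': 0.0, 'width': 0.08568058887553091} 0.0187
```

View pics/top0.png

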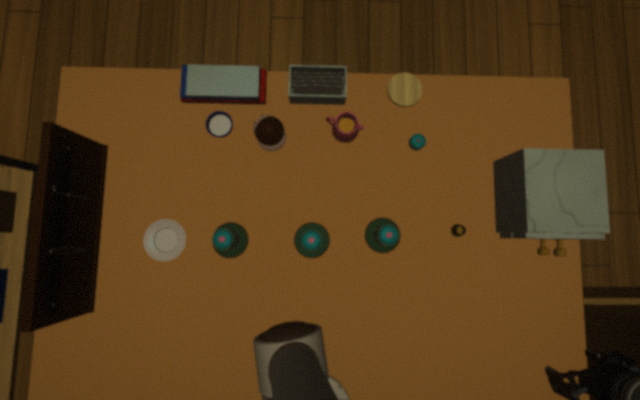

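View pics/scene0.png

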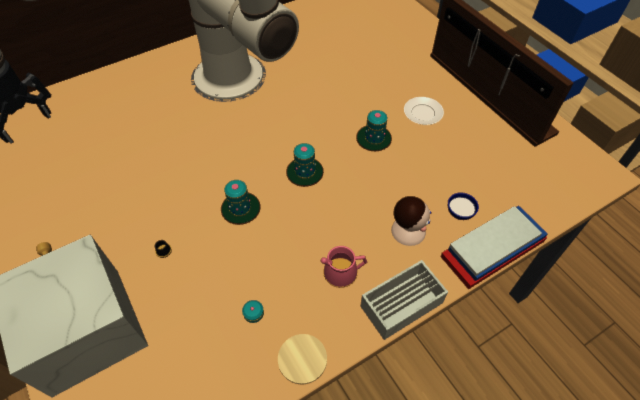

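The top view shows canister lids near (224,239), (311,239) and (388,235), on rounds near (230,240), (312,240) and (382,235). The scene view shows the lids at (376,117), (304,151) and (236,188). The loupe, saucer, jug and pill box are well clear of the rounds. Next I'll measure in both views.

```bash
cat > h.py <<'E'
import numpy as np,cv2
def ray(d,u,v,z):
    k=d["mtx"];r=d["orientation"]@np.array([(u-k[0,2])/k[0,0],-(v-k[1,2])/k[1,1],-1.]);return (d["eye"]+r*(z-d["eye"][2])/r[2])
def proj(d,p):
    c=d["orientation"].T@(np.array(p)-d["eye"]);return d["mtx"][0,0]*c[0]/-c[2]+d["mtx"][0,2],d["mtx"][1,1]*-c[1]/-c[2]+d["mtx"][1,2]
E
python3 - <<'E'
from h import *
for n,seeds in(("top",[(224,239),(311,239),(388,235)]),("scene",[(376,128),(304,163),(238,200)])):
    d=dict(np.load(n+"0.npz"));im=d["image"];h=cv2.cvtColor(im,cv2.COLOR_RGB2HSV)
    notor=((h[...,0]>35)&(h[...,0]<110)|(h[...,2]<60)).astype(np.uint8)
    _,lab,st,_=cv2.connectedComponentsWithStats(notor)
    for s in seeds:
        l=lab[s[1]-2,s[0]+2] or lab[s[1]+6,s[0]]
        pts=np.argwhere(lab==l)[:,::-1].astype(np.float32)
        # hull pixels rectified to plane z=.004
        P=np.array([ray(d,u,v,.004)[:2] for u,v in pts]);
        hull=cv2.convexHull((P*1000).astype(np.float32))[:,0]
        print(n,s,st[l],"xrange",P.min(0).round(3),P.max(0).round(3),"mid",((P.min(0)+P.max(0))/2).round(3),"minc",cv2.minEnclosingCircle(hull), np.median(hull,0))
        x,y=s; roi=np.zeros(lab.shape,bool);roi[y-22:y+22,x-22:x+22]=1
        pk=roi&(im[...,0].astype(int)>im[...,1]*0.85)&(lab!=0)|(roi&(im[...,0]>90)&(im[...,2]>90))
        q=np.argwhere(pk)[:,::-1]
        if len(q): print("  knob",q.mean(0),len(q),ray(d,*q.mean(0),.092).round(3))
    if n=="top": c=im[200:280,190:430]; sc=3
    else: c=im[90:230,200:410]; sc=4 if 0 else 3
    cv2.imwrite(f"pics/{n}_crop.png",cv2.resize(c,None,fx=sc,fy=sc,interpolation=cv2.INTER_CUBIC)[:,:,::-1])
a=cv2.imread("pics/top_crop.png");b=cv2.imread("pics/scene_crop.png");W=max(a.shape[1],b.shape[1])
f=lambda i:cv2.copyMakeBorder(i,0,0,0,W-i.shape[1],0)
cv2.imwrite("pics/crops.png",cv2.resize(np.vstack([f(a),f(b)]),None,fx=.85,fy=.85))
E
```

```text
top (224, 239) [213 223  35  35 919] xrange [0.407 0.187] [0.5   0.281] mid [0.454 0.234] minc ((454.2955322265625, 234.08938598632812), 48.14103698730469) [462.2785  244.23291]
  knob [231.95633188 240.05676856] 229 [0.454 0.208 0.092]
top (311, 239) [295 223  34  35 902] xrange [ 0.41  -0.038] [0.504 0.054] mid [0.457 0.008] minc ((457.0509948730469, 7.594748020172119), 47.971168518066406) [451.1449    13.691925]
  knob [311.79411765 240.03676471] 136 [0.457 0.006 0.092]
top (388, 235) [365 218  35  35 894] xrange [ 0.426 -0.236] [ 0.521 -0.141] mid [ 0.474 -0.189] minc ((473.61944580078125, -188.86630249023438), 48.07185745239258) [ 476.96097 -188.5355 ]
  knob [380.66990291 235.53883495] 206 [ 0.471 -0.17   0.092]
scene (376, 128) [357 110  34  41 924] xrange [0.37  0.186] [0.505 0.314] mid [0.437 0.25 ] minc ((435.56121826171875, 255.64981079101562), 78.80350494384766) [465.02286 230.16454]
  knob [375.02247191 128.31460674] 89 [0.496 0.201 0.092]
scene (304, 163) [ 287  143   36   43 1018] xrange [ 0.37  -0.039] [0.508 0.07 ] mid [0.439 0.015] minc ((437.4150085449219, 20.782108306884766), 73.5113296508789) [459.2847   30.31402]
  knob [305.04444444 161.25555556] 90 [ 0.497 -0.009  0.092]
scene (238, 200) [ 222  180   38   44 1160] xrange [ 0.387 -0.236] [ 0.525 -0.142] mid [ 0.456 -0.189] minc ((455.9737243652344, -181.48414611816406), 69.31096649169922) [ 482.58978 -180.11847]
  knob [240.33 198.64] 100 [ 0.516 -0.195  0.092]
```

View pics/crops.png

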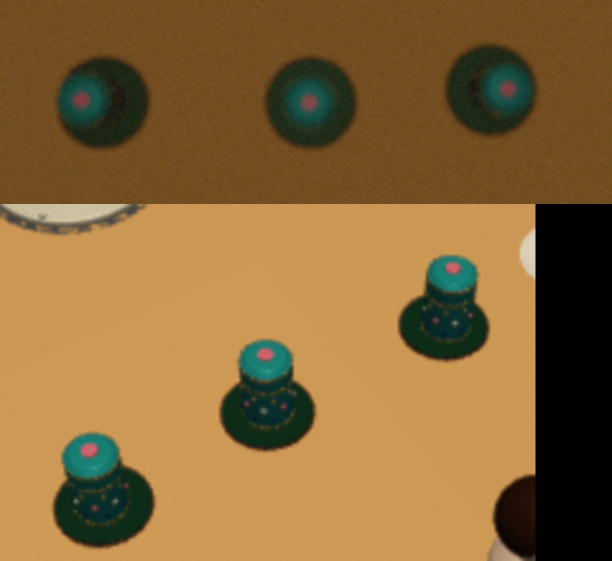

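The crops show the pink lid dots at top-view pixels (222.2,239.2), (311.2,240.0) and (389.2,234.9). In the scene view they are at (377.6,114.7), (303.9,148.8) and (234.9,186.5). The rounds measure 96 mm across, which matches the sizes given.

```bash
python3 - <<'E'
from h import *
t=dict(np.load("top0.npz"));s=dict(np.load("scene0.npz"))
for a,b in(((222.2,239.2),(377.6,114.7)),((311.2,240),(303.9,148.8)),((389.2,234.9),(234.9,186.5))):
    print(ray(t,*a,.092).round(3),ray(s,*b,.092).round(3))
from plant import env
R=np.array([[0,1,0],[1,0,0],[0,0,-1.]])   # close along x
for p in((.455,.234),(.457,.007),(.474,-.189)):
  for z in(.03,.24):
    for name,M in(("x",R),("x'",R*[-1,-1,1]),("y",np.diag([1,-1,-1.])),("y'",np.diag([-1,1,-1.]))): print(p,z,name,None if (q:=env.solve_ik([*p,z],M)) is None else np.round(q))
E
```

```text
[0.456 0.233 0.092] [0.459 0.236 0.092]
[0.457 0.008 0.092] [0.46  0.009 0.092]
[ 0.473 -0.192  0.092] [ 0.477 -0.19   0.092]
(0.455, 0.234) 0.03 x [ 14.  15. 110.  -0.  55.  14.]
(0.455, 0.234) 0.03 x' [  14.   15.  110.   -0.   55. -166.]
(0.455, 0.234) 0.03 y [ 14.  15. 110.  -0.  55. 104.]
(0.455, 0.234) 0.03 y' [ 14.  15. 110.  -0.  55. -76.]
(0.455, 0.234) 0.24 x [ 14.  -1. 101.  -0.  80.  14.]
(0.455, 0.234) 0.24 x' [  14.   -1.  101.   -0.   80. -166.]
(0.455, 0.234) 0.24 y [ 14.  -1. 101.  -0.  80. 104.]
(0.455, 0.234) 0.24 y' [ 14.  -1. 101.  -0.  80. -76.]
(0.457, 0.007) 0.03 x [-14.   7. 119.  -0.  54. -14.]
(0.457, 0.007) 0.03 x' [-14.   7. 119.  -0.  54. 166.]
(0.457, 0.007) 0.03 y [-14.   7. 119.  -0.  54.  76.]
(0.457, 0.007) 0.03 y' [ -14.    7.  119.   -0.   54. -104.]
(0.457, 0.007) 0.24 x [-14.  -9. 109.  -0.  80. -14.]
(0.457, 0.007) 0.24 x' [-14.  -9. 109.  -0.  80. 166.]
(0.457, 0.007) 0.24 y [-14.  -9. 109.  -0.  80.  76.]
(0.457, 0.007) 0.24 y' [ -14.   -9.  109.   -0.   80. -104.]
(0.474, -0.189) 0.03 x [-35.  15. 110.  -0.  55. -35.]
(0.474, -0.189) 0.03 x' [-35.  15. 110.  -0.  55. 145.]
(0.474, -0.189) 0.03 y [-35.  15. 110.  -0.  55.  55.]
(0.474, -0.189) 0.03 y' [ -35.   15.  110.   -0.   55. -125.]
(0.474, -0.189) 0.24 x [-35.  -1. 101.  -0.  80. -35.]
(0.474, -0.189) 0.24 x' [-35.  -1. 101.  -0.  80. 145.]
(0.474, -0.189) 0.24 y [-35.  -1. 101.  -0.  80.  55.]
(0.474, -0.189) 0.24 y' [ -35.   -1.  101.   -0.   80. -125.]
```

Both views agree to within 4 mm, and the lid positions match the round centres. Now I'll heft the left canister.

```bash
cat >> h.py <<'E'
from plant import env
R=np.array([[0,1,0],[1,0,0],[0,0,-1.]])
C=dict(left=(.456,.234),middle=(.458,.008),right=(.474,-.190))
ZG,ZL=.034,.136
def fz(n=8):
    v=[]
    for _ in range(n): env.hold(.06); v.append(env.get_obs()["ft_force"])
    return np.mean(v,0)
def lift(k,z=ZL):
    x,y=C[k]; env.movel([x,y,ZL],R,velocity=.2); env.hold(.2); f0=fz()
    env.movel([x,y,ZG],velocity=.1); env.clamp(); o=env.get_obs()
    print(k,"t",o["t"],"width",o["width"],"grip",o["gripper_force"],"pos",o["position"].round(4))
    env.movel([x,y,z],velocity=.08); env.hold(.4); f=fz()-f0
    o=env.get_obs();print(" dF",f.round(2),"mass",-f[2]/9.81,"width",o["width"],"t",o["t"])
    return -f[2]/9.81
def put(k):
    x,y=C[k]; env.movel([x,y,ZG+.006],velocity=.08); env.hold(.2)
    c=env.movel([x,y,ZG-.003],velocity=.015,contact_N=2.5); z=env.get_obs()["position"][2]
    env.gripper_open(); env.hold(.2); env.movel([x,y,ZL],velocity=.12)
    o=env.get_obs();print(" put contact",c,z,"width",o["width"],"t",o["t"])
E
python3 - <<'E'
from h import *
env.movel([.36,-.15,.28],R,velocity=.3)
env.movel([*C["left"],.2],R,velocity=.3)
lift("left"); d=env.get_image("scene"); cv2.imwrite("pics/l1.png",d["image"][60:260,170:470,::-1])
E
```

```text
left t 5.8417 width 0.052658810648273206 grip 63.410824444144964 pos [0.4565 0.2342 0.0349]
 dF [-0.44  0.19 -2.46] mass 0.2512695438300109 width 0.05253613141530092 t 8.1333
```

View pics/l1.png

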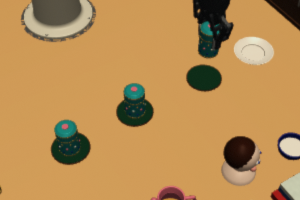

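The left canister is held upright at crop pixel (207,40), clear of its empty round at (204,77). It weighs about 250 g, so it isn't the heavy one.

```bash
python3 - <<'E'
from h import *
put("left"); d=env.get_image("scene"); a=d["image"][60:260,170:470]
lift("middle"); b=env.get_image("scene")["image"][60:260,170:470]
cv2.imwrite("pics/m1.png",np.hstack([a,b])[:,:,::-1])
E
```

```text
put contact True 0.03485205811656186 width 0.08537665824476029 t 11.7917
middle t 15.3667 width 0.0521074314502564 grip 63.07134076952934 pos [0.4582 0.0079 0.0347]
 dF [-0.09 -0.27 -5.17] mass 0.5274029773878717 width 0.05217207074421461 t 17.6583
```

View pics/m1.png

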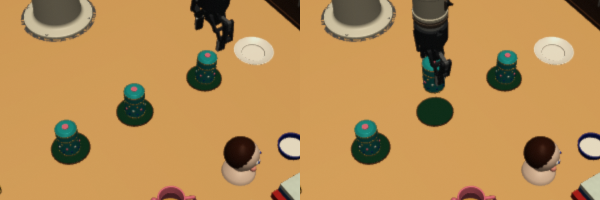

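The left canister is back upright on its round, with its lid at (207,57). The middle one is held at (433,75) in the right-hand panel and weighs about 0.53 kg, so it is the heaviest so far. I still have to heft the right one.

```bash
python3 - <<'E'
from h import *
put("middle"); a=env.get_image("scene")["image"][60:260,170:470]
m=lift("right")
if m<.4:
    put("right"); lift("middle",.225); env.hold(.5)
b=env.get_image("scene")["image"][60:260,170:470]
cv2.imwrite("pics/f1.png",np.hstack([a,b])[:,:,::-1]); o=env.get_obs();print(o["t"],o["position"],o["gripper_force"])
E
```

```text
put contact True 0.03470173524608125 width 0.08535744488490563 t 21.3333
right t 24.7667 width 0.05184043555095471 grip 63.2529766112566 pos [ 0.4746 -0.1905  0.0348]
 dF [-0.32  0.09 -0.88] mass 0.08961877878206406 width 0.05213408685302261 t 27.0583
 put contact True 0.034732124665292505 width 0.08534384350202395 t 30.675
middle t 34.0583 width 0.052418171979006535 grip 63.30124989151955 pos [0.4583 0.0079 0.0348]
 dF [ 0.37 -0.03 -4.77] mass 0.4860445512161447 width 0.05206450958207369 t 37.4667
38.0167 [0.4580032  0.00800063 0.2250012 ] 63.454298079013824
```

View pics/f1.png

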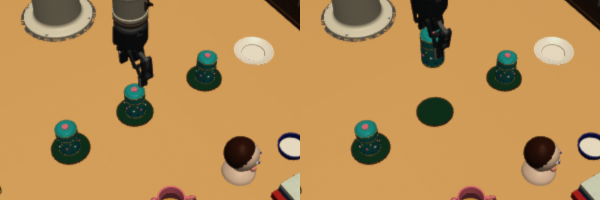

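The middle canister is held upright at (432,48), high above its round. The other two stand on their rounds, with lids at (507,57) and (370,128).

```bash
python3 -c "
from plant import env
print(env.close_job())"
```

```text
the job is handed in; nothing more can be done
None
```

I handed the job in at about 38 s (no verdict came back), with the heaviest canister (the middle one, about 0.5 kg against roughly 0.25 kg left and 0.1 kg right) held upright about 19 cm above its round and the other two standing on theirs.

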